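# Open the double-latched sweet case

## Task

Open the metal sweet case for serving: draw its side bolt, lift the lid by its front lip until the safety catch stops it, then feel along under the lip for the hidden catch, push it to the right (as you face the lip) and lift the lid on while it is held aside. Raise the lid until it stands open by itself and take the hand away. Press gently, never beyond about 25 N, and leave the things standing round the case where they are.

Things in the scene. Friction and masses are not known exactly. Their poses are not given: they have to be found in the camera images.
- case: Fixed plain aluminium case with hinged lid, shell 95 mm (x) by 150 mm (y) by 85 mm (z). Origin: centre of the underside; x points from the front to the hinge side at the back, y to the left as you face the front (the case stands sideways to the robot), z up. Shut, the lid is 146 mm wide (y), its plate's top at z = 90 mm; its lip overhangs the front wall (outer face x = -47.5 mm) by 32 mm.
- lip_edge (a point): Middle of the lip's lower front edge, on the lid (shut: case x = -79.5, y = 0, z = 79 mm). The edge is a strip 3 mm thick turned down 6 mm below the lid plate, running the lid's whole width; below it is free air. Under the lip a long rail hangs close to the front wall (case x = -60 to -49 mm, down to z = 61 mm).
- lip_space (a point): On the case: lower edge of the shut lip, 18 mm in from its left end (case x = -79.5, y = 55, z = 79 mm). The catch never reaches this end: here fingertips leaning forward, pointing ahead and down, have room to go about 15 mm in under the lip and lift it.
- catch_zone (a point): On the case: middle of where the catch may be (case x = -71, y = -10, z = 59 mm). The hidden steel safety catch itself is not measured: its tongue, 12 mm wide, fills x = -79 to -63 and z = 45 to 73 mm (give or take 1.5 mm) under the lip, its middle anywhere from y = -35 to 15 mm. Its soft mount gives about 1 mm for 4 N of lift at the catch.
- lid (a joint): Lid angle in rad: 0 shut, grows as the front rises, 1.45 fully open. Hinge along the case's y at case x = 47.5, z = 87.5 mm, 127 mm behind the lip's front. Stiff: about 5 N of lift at the lip raises it and it stays where left. With the bolt home it moves only about 0.02 rad; bolt drawn, the catch stops it somewhere from 0.06 to 0.11 rad.
- catch_push (a point): On the case, same point as the middle of the catch's range, for what the catch does: it is pushed right (-y). Lid shut: blocked after about 4 mm. Lid at the stop: yields to a light spring (3 to 9 N at the finger), lets the lid go after 7 to 13 mm, hard stop at 17 mm, coming 5 mm forward meanwhile. Let go, it springs back and holds the lid again.
- bolt (a joint): Bolt travel in m: 0 home, grows to 0.026 as the knob is moved to the right (-y of the case). The bar slides on the lid; home, its left end lies under a staple on the case's left flank (y = 77 to 89 mm, top at z = 104 mm) and locks the lid; free beyond 0.014. Takes about 2.5 N; stays where left. Guides over the bar at y = 58 and -8 mm reach z = 101 mm.
- shot_glass: Bystander: clear shot glass, 49 mm wide, 62 mm tall, origin at its base.
- tamper: Bystander: tamper with dark handle, 58 mm wide, 93 mm tall, origin at its base.
- milk_jug: Bystander: steel milk jug, 87 x 126 x 105 mm, origin at its base.
- bolt_knob: Upright steel knob on the bolt: stem 12 mm thick with a 15 mm ball centred 22 mm above the origin. Origin: foot of the stem, on the bar's top; home and lid shut it is at case x = -25, y = 31, z = 98 mm. Axes as the lid's.

How it is judged:
On the way, in this order (a step that is already met when the one before it is completed fails the run):
1. the bolt is drawn clear of the lid (more than 16 mm) with the lid still down (value of joint bolt above 0.016 m and value of joint lid below 0.04 rad), for 0.1 s.
2. the lid is lifted a little, to where the safety catch stops it (0.05 to 0.13 rad) (value of joint lid between 0.05 and 0.13 rad), for 0.3 s.
3. the lid is past the catch (more than 0.25 rad) (value of joint lid above 0.25 rad), for 0.1 s.
At the end, for the whole second after the job is handed in: The lid stands open by itself at more than 1.0 rad, at rest, with the bolt still drawn (more than 15 mm) (value of joint lid above 1 rad and velocity of joint lid between -0.05 and 0.05 rad/s and value of joint bolt above 0.015 m); the robot touches nothing.
It fails at once if the fingers press on anything other than the bolt's knob with more than 25 N (contact force between the fingers and anything else above 25 N and contact force between the fingers and bolt_knob below 1 N).
It fails at once if a bystander is moved more than 20 mm (distance of any of shot_glass, tamper, milk_jug from where it was at the start of the episode above 0.02 m).
It also fails if it takes over 67 s, if anything falls off the work surface, if the arm or the gripper's body presses on something with over 40 N, if the wrist force passes 120 N, or if a joint passes its speed limit or range.

## Robot

A 7-joint arm with a two-finger parallel gripper is mounted at the origin on a cart in front of the work surface, level with it; the furniture and walls round the work are solid. World frame = base frame: x ahead of the robot, y to its left, z up, the work surface at z = 0. Lengths are in m, angles in rad, forces in N, time in s.
With the tool pointing down it reaches from about 0.4 to 0.9 m from the base axis. Payload 5.5 kg.
Tool frame: the origin (TCP) lies on the mounting face of the last link; the fingertips stand 178 mm ahead of it and the grasp point (between the pads) lies 159 mm ahead of it; y points along the fingers, x is the direction in which the jaws open and shut, and the axes are right-handed (so a half turn about y gives the same grasp; the last joint's range is limited). The gripper opens to 92 mm and grips with 3 to 60 N. Pads are 19 mm wide; open, the fingers measure 130 mm over their backs; the gripper's body (75 mm by 190 mm) begins 47 mm behind the grasp point.
Start: joints at [1.604, 0.501, -0.427, 1.55, 0.221, 1.138, -0.21], TCP at [0.148, -0.633, 0.405] pointing down, gripper open.
Joint ranges: [-2.88, 2.88], [-0.31, 2.03], [-1.54, 1.56], [0.2, 2.42], [-1.41, 4.55], [0.19, 2.02], [-2.57, 2.57]. Speed limits (rad/s): [2.57, 2.57, 3.14, 3.14, 3.14, 3.14, 3.14].

## Interface

Orientations are given as a unit quaternion [x, y, z, w].
In Python, from bench import env, capture, ticket gives the robot as it stands.
- The arm moves only by the tool step_arm, never from a script. Its argument "deltas" is a list of rows, each a list of 7 numbers: the shift along the tool's x, y, z in m, then the turn, a rotation vector about the tool's x, y, z in rad, then the finger opening in m, from 0 to 0.0918. A call has 1 to 12 rows; each row shifts and turns the commanded pose from where the row before left it, along the tool's axes as they then stand; what a row does not reach is not made up. A row lasts 1/10 s, in which the tool goes at most 50 mm and 8.59 degrees, less where a joint would pass 70% of its speed; a pose out of reach is approached as far as the arm can. A call with a gripper value outside its range is refused whole. The fingers move at their own pace and stop on an object; "squeeze" is the grip in N (left out, the last holds). Time passes only in rows, so rows that do not move let the fingers close. It gives the time, the measured TCP pose, the force and the opening at its end, in the units of the state.
- env.observe(): the state, without advancing time (a new reading comes with each control period).
- capture(name): name is "side" or "top" or "wrist"; returns a dict with "img" (400x640x3 uint8, blue, green, red), "intrinsics" (3x3 intrinsics, pixels), "origin" and "orientation" of the camera in the world; the wrist camera has in their place "mount" (4x4, takes a point from camera to tool coordinates, whose origin is the TCP and whose axes are the tool frame's). Camera axes: x right, y down, z forward; pixel columns grow to the right and rows downward; lengths in m; the calibration is good to about 2 mm. The wrist camera is an equidistant fisheye: a pixel r from the principal point sees the ray r / f radians off the axis. A picture is of the moment at which its call begins: read the wrist's pose just before it. There is no depth.
- ticket.job_done(): hands the job in, once; it reports no verdict.
The state is a dict: "time": time; "joints": joint angles; "joint_velocities": joint speeds; "joint_efforts": joint torques, N m; "tcp_pos": TCP position; "tcp_rot": TCP orientation; "contact_force": force on the tool from outside, world axes, zero at the start; "moment": the same for the moment, N m; "opening": finger opening in m.
Only numpy, scipy, OpenCV 4.12 (cv2) and the standard library are available. Lean on these libraries where they do the work, as an engineer would, in place of code of your own. Each camera call takes 0.05 s, during which the arm holds its last target. There are 200 camera calls.

## Working session

There is one attempt and no reset: what is moved stays moved. The work goes in short steps, Python scripts to look and compute and a tool call to move; the robot and the scene stay as the last step left them, time stands still between calls to the robot, and variables do not carry over. Pictures are saved under pics/ and viewed, about 8 in all and at most 12, crops included, and the job is handed in when it is done.

Besides the shell and the picture viewer there is one more tool, called after "Request:" as a command line: name --pt "numbers of a row" for each row, then --argument value for the rest. step_arm: Moves the arm, as the interface text tells. Its arguments: {"type":"object","properties":{"deltas":{"type":"array"},"squeeze":{"type":"number"}},"required":["deltas"]}

```bash
ls; mkdir -p pics; python3 - <<'E'
from bench import env,capture
import cv2,numpy as np
s=env.observe(); print({k:np.round(v,3).tolist() for k,v in s.items()})
for n in ("side","top"):
    c=capture(n); cv2.imwrite(f"pics/{n}0.png",c["img"]); print(n,c["intrinsics"],c["origin"],c["orientation"])
c=capture("wrist"); print(c["intrinsics"],c["mount"]); cv2.imwrite("pics/wrist0.png",c["img"])
E
```

```text
pics
{'time': 0.0, 'joints': [1.604, 0.502, -0.427, 1.551, 0.221, 1.138, -0.21], 'joint_velocities': [-0.001, -0.0, -0.0, 0.0, -0.0, -0.001, -0.001], 'joint_efforts': [0.0, -56.659, -5.816, -27.911, -0.069, 0.031, 0.0], 'tcp_pos': [0.148, -0.633, 0.404], 'tcp_rot': [-0.554, 0.44, -0.439, 0.554], 'contact_force': [0.316, 0.796, 0.015], 'moment': [0.034, 0.009, -0.054], 'opening': 0.092}
side [[388.89799583   0.         324.29332511]
 [  0.         388.89799583 195.29045268]
 [  0.           0.           1.        ]] [ 0.37847853 -0.69000928  0.62150182] [ 0.89038645 -0.04132087  0.03311537 -0.45211494]
top [[480.5529349    0.         315.34739676]
 [  0.         480.5529349  201.81918951]
 [  0.           0.           1.        ]] [0.3097529  0.0252578  1.41775227] [ 0.71086209 -0.70129954  0.03934542 -0.03613824]
[[309.70691629   0.         319.09148583]
 [  0.         309.70691629 200.05420596]
 [  0.           0.           1.        ]] [[ 9.99999613e-01  8.79110873e-04  1.81681376e-05  1.20994135e-03]
 [ 2.18204619e-04 -2.68120280e-01  9.63385420e-01  2.08469399e-02]
 [ 8.51793844e-04 -9.63385044e-01 -2.68120368e-01  7.23966549e-02]
 [ 0.00000000e+00  0.00000000e+00  0.00000000e+00  1.00000000e+00]]
```

View pics/top0.png

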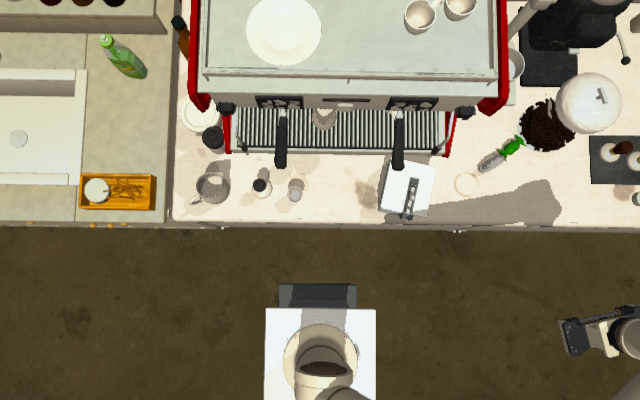

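View pics/side0.png

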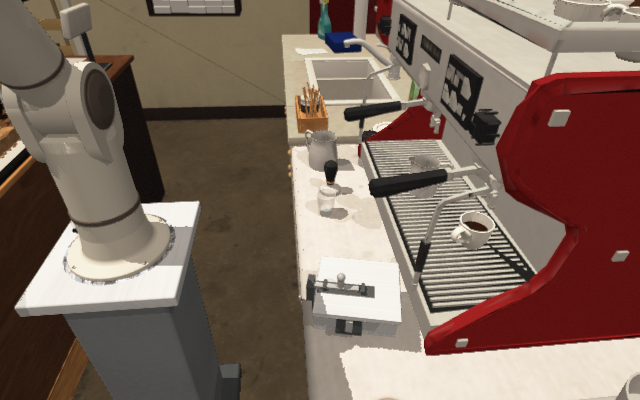

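```bash
cat > h.py <<'E'
import numpy as np,cv2
from scipy.spatial.transform import Rotation as R
from bench import env,capture
def proj(c,P):
    p=(np.atleast_2d(P)-c["origin"])@R.from_quat(c["orientation"]).as_matrix()
    q=p@np.array(c["intrinsics"]).T
    return q[:,:2]/q[:,2:]
def ray(c,uv):
    K=np.array(c["intrinsics"]); d=np.linalg.inv(K)@[uv[0],uv[1],1]
    return np.array(c["origin"]),R.from_quat(c["orientation"]).as_matrix()@d
def onz(c,uv,z):
    o,d=ray(c,uv); return o+d*(z-o[2])/d[2]
def tri(c1,u1,c2,u2):
    A=[];b=[]
    for c,u in((c1,u1),(c2,u2)):
        o,d=ray(c,u); d=d/np.linalg.norm(d); M=np.eye(3)-np.outer(d,d); A.append(M); b.append(M@o)
    return np.linalg.lstsq(np.vstack(A),np.hstack(b),rcond=None)[0]
E
python3 - <<'E'
from h import *
t=capture("top")["img"][145:225,365:445]; s=capture("side")["img"][240:345,290:420]
a=cv2.resize(t,(500,500),interpolation=cv2.INTER_CUBIC); 
cv2.imwrite("pics/topc.png",a)
cv2.imwrite("pics/sidec.png",cv2.resize(s,(0,0),fx=5,fy=5,interpolation=cv2.INTER_CUBIC))
c=np.zeros((525,800,3),np.uint8)
b=cv2.resize(s,(500,404),interpolation=cv2.INTER_CUBIC); c[:404,300:800]=b; c[:300,:300]=cv2.resize(t,(300,300),interpolation=cv2.INTER_CUBIC)
cv2.imwrite("pics/both.png",c)
q=env.observe()["tcp_rot"];print(R.from_quat(q).as_matrix().round(3))
E
```

```text
[[ 0.228 -0.     0.974]
 [-0.974  0.001  0.228]
 [-0.001 -1.     0.   ]]
```

View pics/sidec.png

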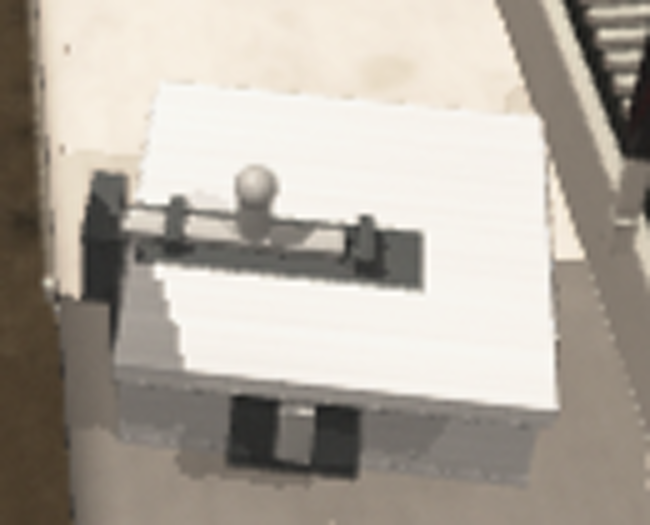

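View pics/topc.png

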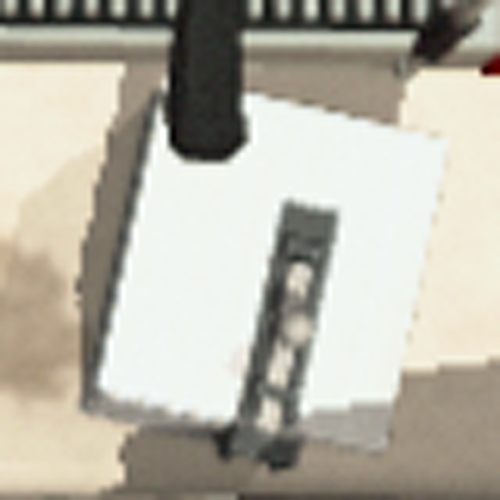

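```bash
cat >> h.py <<'E'
def case2w(P,T):
    x,y,a=T; c,s=np.cos(a),np.sin(a); P=np.atleast_2d(P)/1000.
    return np.c_[x+c*P[:,0]-s*P[:,1],y+s*P[:,0]+c*P[:,1],P[:,2]]
E
python3 - <<'E'
from h import *
from scipy.optimize import least_squares
t=capture("top");s=capture("side")
C=np.array([[47.5,73,90],[-79.5,73,90],[-79.5,-73,90],[47.5,-73,90]]) # BL FL FR BR
ut=np.array([[95,395],[387,450],[447,140],[160,95]])/6.25+[365,145]-.4
us=np.array([[160,85],[118,370],[557,410],[543,118]])/5+[290,240]-.4
for n,c,u in(("top",t,ut),("side",s,us)):
    print(n,[onz(c,q,.09).round(4).tolist() for q in u])
kt=np.array([298,325])/6.25+[365,145];ks=np.array([257,185])/5+[290,240]
print("knob",tri(t,kt,s,ks))
def f(T,w):
    r=[]
    if 't' in w: r+=[(proj(t,case2w(C,T))-ut).ravel()]
    if 's' in w: r+=[(proj(s,case2w(C,T))-us).ravel()]
    return np.hstack(r)
for w in('t','s','ts'):
    r=least_squares(f,[.4,-.2,1.57-.2],args=(w,)); print(w,r.x.round(4),r.fun.round(1))
T=r.x
print("knob ball pred",case2w([-25,31,120],T), "staple",case2w([-25,83,104],T))
for q in ([230,395],[360,405],[230,465],[355,475],[278,415],[315,415],[278,460],[315,460]):
    u=np.array(q)/5+[290,240]-.4
    o,d=ray(s,u); c_,s_=np.cos(T[2]),np.sin(T[2]); Ri=np.array([[c_,s_,0],[-s_,c_,0],[0,0,1]])
    o2=Ri@(o-[T[0],T[1],0]);d2=Ri@d
    print(q,[((o2+d2*(x-o2[0])/d2[0])*1000).round(0).tolist() for x in(-.079,-.0475)])
for nm,u in(("glass",(295,190)),("tamper",(262,187)),("jug",(213,187))): print(nm,onz(t,u,.05))
E
```

```text
top [[0.4379, -0.159, 0.09], [0.4152, -0.2886, 0.09], [0.555, -0.3172, 0.09], [0.5737, -0.1884, 0.09]]
side [[0.4397, -0.163, 0.09], [0.4133, -0.2914, 0.09], [0.5531, -0.3192, 0.09], [0.5818, -0.1921, 0.09]]
knob [ 0.46535094 -0.24428281  0.12064546]
t [ 0.4985 -0.2226  1.3843] [ 1.2  0.9 -0.5  1.1 -1.1 -0.2  0.4 -1.9]
s [ 0.5    -0.2261  1.3654] [-0.7  0.7 -0.7 -1.2  1.3 -0.3  0.   0.9]
ts [ 0.4997 -0.2248  1.3718] [ 1.7  0.2 -0.1  1.  -0.  -0.2  1.5 -2.4 -1.1  0.4 -0.7 -1.5  1.1 -1.2
 -0.5  0.3]
knob ball pred [[ 0.46434379 -0.24318047  0.12      ]] staple [[ 0.41337045 -0.23289852  0.104     ]]
[230, 395] [[-79.0, 35.0, 78.0], [-47.0, 35.0, 35.0]]
[360, 405] [[-79.0, -8.0, 79.0], [-47.0, -11.0, 36.0]]
[230, 465] [[-79.0, 33.0, 39.0], [-47.0, 34.0, -6.0]]
[355, 475] [[-79.0, -10.0, 41.0], [-48.0, -12.0, -5.0]]
[278, 415] [[-79.0, 18.0, 70.0], [-47.0, 18.0, 26.0]]
[315, 415] [[-79.0, 6.0, 72.0], [-47.0, 4.0, 28.0]]
[278, 460] [[-79.0, 17.0, 45.0], [-47.0, 16.0, -0.0]]
[315, 460] [[-79.0, 4.0, 47.0], [-47.0, 3.0, 2.0]]
glass [0.48972664 0.07885432 0.05      ]
tamper [0.49708696 0.17370103 0.05      ]
jug [0.49512164 0.31417781 0.05      ]
```

Request:
step_arm --pt "0 0 0 0 -0.143 0 0.05" --pt "0 0 0 0 -0.143 0 0.05" --pt "0 0 0 0 -0.143 0 0.05" --pt "0 0 0 0 -0.143 0 0.05" --pt "0 0 0 0 -0.143 0 0.05" --pt "0 0 0 0 -0.143 0 0.05" --pt "0 0 0 0 -0.143 0 0.05" --pt "0 0 0 0 -0.143 0 0.05" --squeeze 5

```text
time: 1.15
tcp_pos: [0.148, -0.6329, 0.4047]
tcp_rot: [0.704, -0.068, 0.068, -0.704]
contact_force: [0.0, -0.0, 0.3]
opening: 0.0502
```

Request:
step_arm --pt "0.0195 0.002 0.037 0 0 0 0.05" --pt "0.0195 0.004 0.037 0 0 0 0.05" --pt "0.0195 0.004 0.037 0 0 0 0.05" --pt "0.0195 0.004 0.037 0 0 0 0.05" --pt "0.0195 0.004 0.037 0 0 0 0.05" --pt "0.0195 0.004 0.037 0 0 0 0.05" --pt "0.0195 0.004 0.037 0 0 0 0.05" --pt "0.0195 0.004 0.037 0 0 0 0.05" --pt "0.0195 0.004 0.037 0 0 0 0.05" --pt "0.0195 0.004 0.037 0 0 0 0.05" --pt "0.0195 0.004 0.037 0 0 0 0.05" --pt "0.0195 0.004 0.037 0 0 0 0.05"

```text
time: 2.35
tcp_pos: [0.4653, -0.242, 0.3589]
tcp_rot: [0.704, -0.07, 0.07, -0.703]
contact_force: [-0.3, -0.6, -0.3]
opening: 0.0498
```

```bash
cat >> h.py <<'E'
def wray(c,st,uv):
    K=np.array(c["intrinsics"]); v=np.array([(uv[0]-K[0,2]),(uv[1]-K[1,2])])/K[0,0]; th=np.linalg.norm(v)
    d=np.r_[v/th*np.sin(th),np.cos(th)]; M=np.array(c["mount"]); Rt=R.from_quat(st["tcp_rot"]).as_matrix()
    return np.array(st["tcp_pos"])+Rt@M[:3,3],Rt@M[:3,:3]@d
def wproj(c,st,P):
    M=np.array(c["mount"]); Rt=R.from_quat(st["tcp_rot"]).as_matrix()
    p=((np.atleast_2d(P)-st["tcp_pos"])@Rt-M[:3,3])@M[:3,:3]
    th=np.arctan2(np.hypot(p[:,0],p[:,1]),p[:,2]); n=np.hypot(p[:,0],p[:,1])
    K=np.array(c["intrinsics"]); return p[:,:2]/n[:,None]*th[:,None]*K[0,0]+K[:2,2]
T=np.array([.4997,-.2248,1.3718])
def w2case(P,T=T):
    x,y,a=T;c,s=np.cos(a),np.sin(a);P=np.atleast_2d(P)
    return np.c_[c*(P[:,0]-x)+s*(P[:,1]-y),-s*(P[:,0]-x)+c*(P[:,1]-y),P[:,2]]*1000
def tip(): 
    st=env.observe(); M=R.from_quat(st["tcp_rot"]).as_matrix()
    return w2case(np.array(st["tcp_pos"])+.178*M[:,1])[0].round(1), M
E
python3 - <<'E'
from h import *
st=env.observe();c=capture("wrist");im=c["img"]
C=[[47.5,73,90],[-79.5,73,90],[-79.5,-73,90],[47.5,-73,90],[-25,31,120],[-25,31,98]]
p=wproj(c,st,case2w(C,T));print(p.round(0).tolist(),tip()[0])
cv2.imwrite("pics/w1.png",im)
E
```

```text
[[265.0, 117.0], [270.0, 262.0], [429.0, 260.0], [442.0, 120.0], [317.0, 215.0], [317.0, 207.0]] [-14.9  27.  181.2]
```

View pics/w1.png

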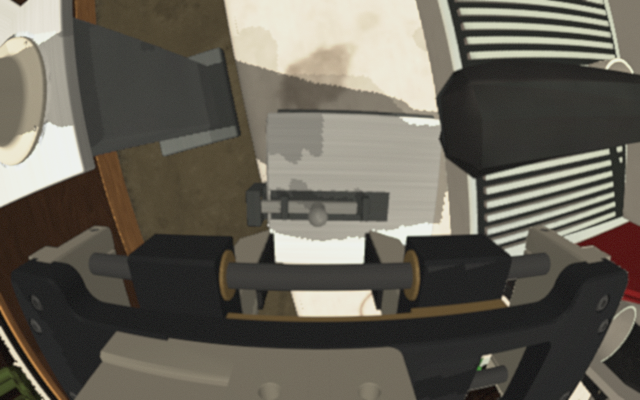

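Request:
step_arm --pt "-0.002 0.01 -0.005 0 0 0 0.05" --pt "-0.002 0.013 -0.005 0 0 0 0.05" --pt "0 0.015 0 0 0 0 0.05" --pt "0 0.015 0 0 0 0 0.05" --pt "0 0.012 0 0 0 0 0.05" --pt "0 0.008 0 0 0 0 0.05" --pt "0 0 0 0 0 0 0.05"

```text
time: 3.1
tcp_pos: [0.458, -0.2522, 0.2843]
tcp_rot: [-0.703, 0.07, -0.069, 0.704]
contact_force: [-0.2, 0.8, 0.5]
opening: 0.0499
```

```bash
python3 - <<'E'
from h import *
t=capture("top");s=capture("side");print(tip())
P=tri(t,(398,168),s,(372,187));print(P,w2case(P))
print(np.round(env.observe()["joints"],2),env.observe()["contact_force"])
E
```

```text
(array([-34.9,  34.7, 107.7]), array([[ 9.80711314e-01,  1.57422335e-04,  1.95461744e-01],
       [-1.95461784e-01,  2.96770480e-04,  9.80711274e-01],
       [ 9.63785829e-05, -9.99999944e-01,  3.21816218e-04]]))
[ 0.51887199 -0.17992453  0.25973444] [[ 47.77990268  -9.92241    259.73443931]]
[ 1.05  0.51 -0.75  1.96  0.46  0.85 -0.14] [-0.19555259  0.064086    0.1936036 ]
```

Request:
step_arm --pt "0.0035 0 0.005 0 0 0 0.05" --pt "0 0 0.005 0 0 0 0.05" --pt "0 0 0 0 0 0 0.016" --pt "0 0 0 0 0 0 0.012" --pt "0 0 0 0 0 0 0.005" --pt "0 0 0 0 0 0 0.005" --pt "0 0 0 0 0 0 0.005" --squeeze 5

```text
time: 3.9
tcp_pos: [0.4639, -0.2434, 0.2857]
tcp_rot: [0.704, -0.07, 0.07, -0.704]
contact_force: [0.5, -0.1, -0.3]
opening: 0.0147
```

Request:
step_arm --pt "0.002 0 0 0 0 0 0.005" --pt "0.003 0 0 0 0 0 0.005" --pt "0.003 0 0 0 0 0 0.005" --pt "0.004 0 0 0 0 0 0.005" --pt "0.004 0 0 0 0 0 0.005" --pt "0.004 0 0 0 0 0 0.005" --pt "0.003 0 0 0 0 0 0.005" --pt "0.001 0 0 0 0 0 0.005" --pt "0 0 0 0 0 0 0.005" --pt "0 0 0 0 0 0 0.005"

```text
time: 4.9
tcp_pos: [0.4829, -0.2472, 0.2853]
tcp_rot: [0.704, -0.075, 0.066, -0.703]
contact_force: [-30.5, 7.0, 24.1]
opening: 0.0141
```

```bash
python3 - <<'E'
from h import *
print(tip()[0],env.observe()["contact_force"])
E
```

```text
[-25.6  14.3 107.3] [-30.49368949   7.02003921  24.11152823]
```

Request:
step_arm --pt "-0.004 0 0 0 0 0 0.045" --pt "-0.002 0 0 0 0 0 0.045" --pt "-0.001 0 0 0 0 0 0.045" --pt "0 0 0 0 0 0 0.045"

```text
time: 5.3
tcp_pos: [0.4811, -0.2464, 0.2858]
tcp_rot: [-0.704, 0.069, -0.07, 0.704]
contact_force: [-1.4, 0.2, -0.1]
opening: 0.0417
```

```bash
python3 - <<'E'
from h import *
print(tip(),env.observe()["contact_force"])
st=env.observe();c=capture("wrist");cv2.imwrite("pics/w2.png",c["img"])
E
```

```text
(array([-24.8,  13.8, 107.8]), array([[ 9.80708019e-01,  9.63998075e-04,  1.95475966e-01],
       [-1.95476290e-01,  2.53345612e-04,  9.80708395e-01],
       [ 8.95878027e-04, -9.99999503e-01,  4.36896841e-04]])) [-1.41530515  0.19017951 -0.10550905]
```

View pics/w2.png

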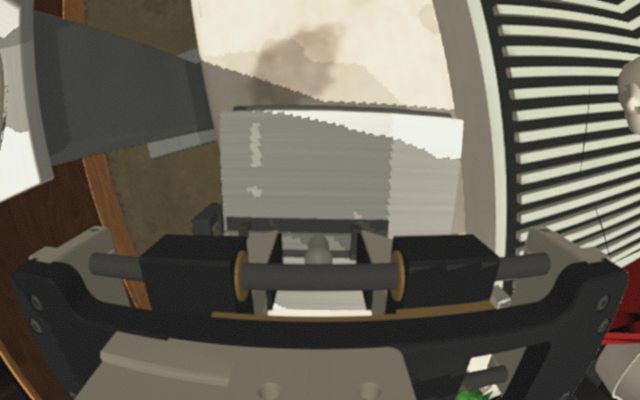

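```bash
python3 - <<'E'
from h import *
st=env.observe();c=capture("wrist")
for uv in((317,248),(357,240),(372,240)):
    o,d=wray(c,st,uv)
    for z in (.12,.1): print(uv,z,w2case(o+d*(z-o[2])/d[2]).round(1))
print(tip()[0],w2case(st["tcp_pos"]), st["opening"],w2case(wray(c,st,(300,200))[0]))
t=capture("top");cv2.imwrite("pics/t2.png",cv2.resize(t["img"][125:225,355:455],(600,600),interpolation=cv2.INTER_CUBIC))
E
```

```text
(317, 248) 0.12 [[-19.5  14.  120. ]]
(317, 248) 0.1 [[-28.5  14.1 100. ]]
(357, 240) 0.12 [[-15.1  -6.4 120. ]]
(357, 240) 0.1 [[-23.5  -9.1 100. ]]
(372, 240) 0.12 [[-15.2 -14.2 120. ]]
(372, 240) 0.1 [[-23.6 -17.9 100. ]]
[-24.8  13.8 107.8] [[-24.85936155  13.91484074 285.76622514]] 0.04351206971443357 [[ 46.10959723  13.03353424 264.94878036]]
```

View pics/t2.png

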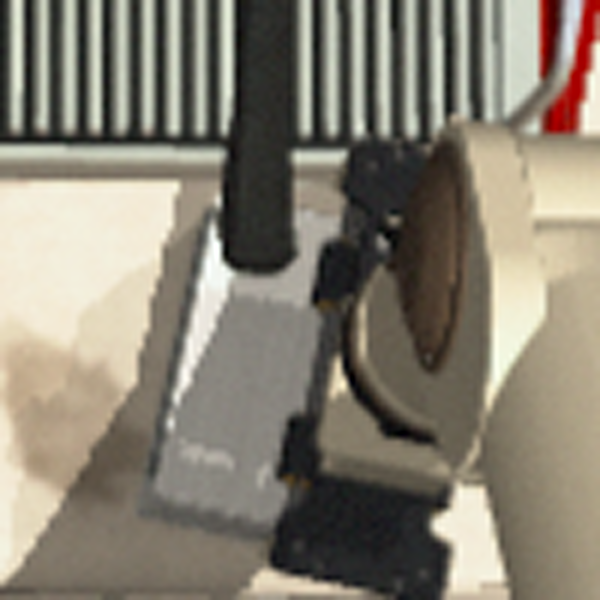

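```bash
python3 - <<'E'
from h import *
t=capture("top");s=capture("side")
for a in((438,149),(430,155),(435,150)):
    P=tri(t,a,s,(417,277));o,d=ray(s,(417,277));print(P,w2case(P), proj(t,P),proj(s,P))
M=tip()[1];p=np.array(env.observe()["tcp_pos"])
print("far end of body", w2case(p+M@[.095,.112,0]),w2case(p+M@[.095,.112,.037]))
cv2.imwrite("pics/s2.png",cv2.resize(s["img"][150:350,280:480],(600,600),interpolation=cv2.INTER_CUBIC))
E
```

```text
[ 0.58011589 -0.29966629  0.17232527] [[-57.4917828  -93.62890843 172.32527133]] [[437.31984624 151.95483829]] [[422.22961686 276.45579783]]
[ 0.57723238 -0.28497105  0.15488499] [[-43.65656868 -87.89726024 154.88499442]] [[430.16677268 154.30458067]] [[415.78846707 277.10343939]]
[ 0.58086674 -0.29391832  0.16555248] [[-51.70880873 -93.22864382 165.55248018]] [[434.49458311 152.18133793]] [[420.83091571 276.61623535]]
far end of body [[-24.61882496 -81.09727014 173.86917949]] [[ 12.38107305 -81.01113868 173.88052947]]
```

View pics/s2.png

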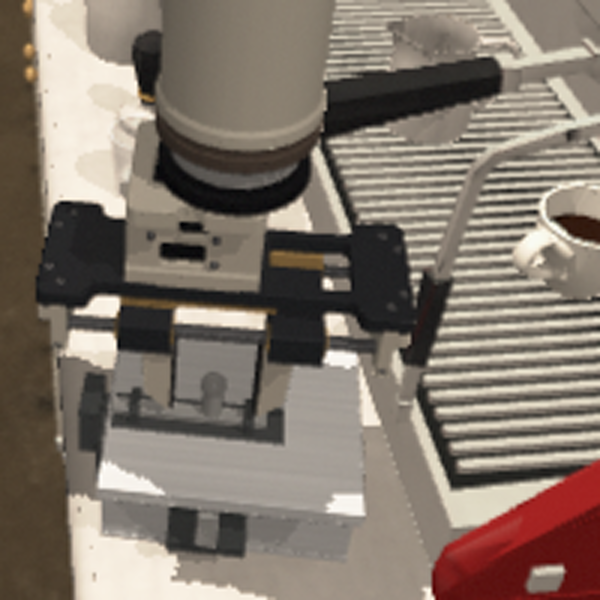

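Request:
step_arm --pt "0 -0.01 0 0 0 0 0.05" --pt "0 -0.02 0 0 0 0 0.05" --pt "-0.01 -0.002 0 0 0 0 0.03" --pt "-0.015 0 0 0 0 0 0.01" --pt "-0.012 0 0 0 0 0 0" --pt "-0.006 0.008 0 0 0 0 0" --pt "0 0.012 0 0 0 0 0" --pt "0 0.012 0 0 0 0 0" --pt "0 0 0 0 0 0 0"

```text
time: 6.45
tcp_pos: [0.4379, -0.2378, 0.2835]
tcp_rot: [-0.703, 0.07, -0.068, 0.704]
contact_force: [1.0, -0.4, -0.3]
opening: 0.0013
```

Request:
step_arm --pt "0.003 0 0 0 0 0 0" --pt "0.003 0 0 0 0 0 0" --pt "0.003 0 0 0 0 0 0" --pt "0.003 0 0 0 0 0 0" --pt "0.003 0 0 0 0 0 0" --pt "0.003 0 0 0 0 0 0" --pt "0 0 0 0 0 0 0"

```text
time: 7.15
tcp_pos: [0.4566, -0.2417, 0.2859]
tcp_rot: [0.704, -0.069, 0.07, -0.704]
contact_force: [0.4, 1.0, 0.3]
opening: 0.0004
```

```bash
python3 - <<'E'
from h import *
print(tip()[0],env.observe()["contact_force"])
E
```

```text
[-25.1  38.8 107.9] [0.43542158 0.96360168 0.26538572]
```

Request:
step_arm --pt "0.002 0 0 0 0 0 0" --pt "0.002 0 0 0 0 0 0" --pt "0.002 0 0 0 0 0 0" --pt "0.002 0 0 0 0 0 0"

```text
time: 7.55
tcp_pos: [0.4637, -0.2432, 0.2856]
tcp_rot: [0.704, -0.07, 0.069, -0.704]
contact_force: [-3.1, -0.2, 1.5]
opening: 0.0004
```

Request:
step_arm --pt "0.002 0 0 0 0 0 0" --pt "0.002 0 0 0 0 0 0" --pt "0.002 0 0 0 0 0 0"

```text
time: 7.85
tcp_pos: [0.468, -0.2441, 0.2853]
tcp_rot: [-0.704, 0.072, -0.067, 0.704]
contact_force: [-13.8, 2.9, 12.8]
opening: 0.0005
```

```bash
python3 - <<'E'
from h import *
print(tip()[0],env.observe()["contact_force"])
st=env.observe();c=capture("wrist");cv2.imwrite("pics/w3.png",c["img"][180:330,200:440])
s=capture("side")["img"][240:340,290:420]
cv2.imwrite("pics/s3.png",np.vstack([cv2.resize(s,(650,300),interpolation=cv2.INTER_CUBIC),cv2.resize(c["img"][200:310,220:420],(650,300))]))
E
```

```text
[-25.3  28.5 107.3] [-13.81279437   2.94776003  12.76759904]
```

View pics/s3.png

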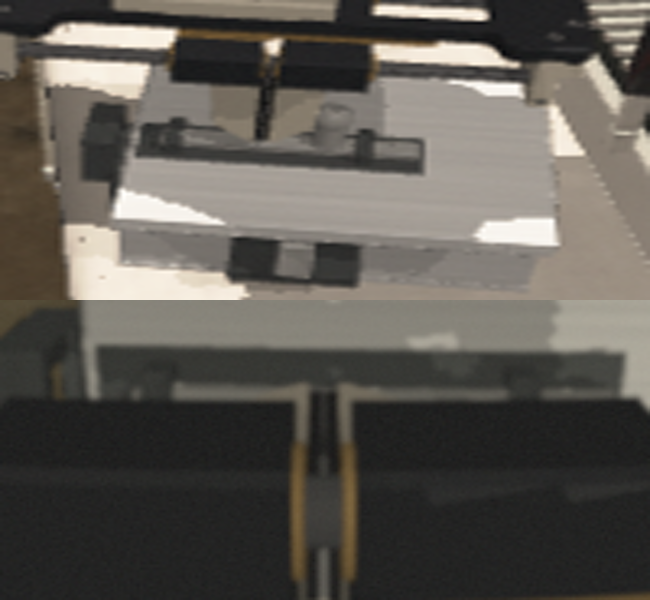

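Request:
step_arm --pt "-0.01 0 0 0 0 0 0" --pt "-0.0165 -0.015 0 0 0 0 0" --pt "0 0 -0.04 0 0 0 0" --pt "0 0 -0.04 0 0 0 0" --pt "0 0 -0.04 0 0 0 0" --pt "0 0 -0.04 0 0 0 0" --pt "0 0 -0.04 0 0 0 0" --pt "0 0 0 0.13 0 0 0" --pt "0 0 0 0.13 0 0 0" --pt "0 0 0 0.13 0 0 0" --pt "0 0 0 0.13 0 0 0" --pt "0 0 0 0.13 0 0 0"

```text
time: 9.15
tcp_pos: [0.4049, -0.4362, 0.3011]
tcp_rot: [-0.441, 0.043, -0.09, 0.892]
contact_force: [0.7, 0.5, -0.7]
opening: 0.0003
```

Request:
step_arm --pt "0 0 0 0.13 0 0 0" --pt "0 0.005 -0.005 0 0 0 0" --pt "0 0.015 -0.015 0 0 0 0" --pt "0 0.015 -0.015 0 0 0 0" --pt "0 0.015 -0.015 0 0 0 0" --pt "0 0.015 -0.015 0 0 0 0" --pt "0 0.015 -0.015 0 0 0 0" --pt "0 0 0 0 0 0 0" --pt "0 0 0 0 0 0 0"

```text
time: 10.05
tcp_pos: [0.4048, -0.4356, 0.1871]
tcp_rot: [-0.383, 0.038, -0.091, 0.919]
contact_force: [0.3, -0.6, 0.2]
opening: 0.0007
```

```bash
python3 - <<'E'
from h import *
t,M=tip();s=env.observe();Mc=np.c_[w2case(case2w([[0,0,0]],T)+M[:,i])[0]/1000 for i in range(3)] if 0 else None
d=M[:,1];print(t,"tilt",np.degrees(np.arcsin(-d[2])),s["contact_force"],np.round(s["joints"],2),s["time"])
print((w2case(case2w([[0,0,0]],T)+M.T)/1000).round(3))
E
```

```text
File "<stdin>", line 2
    t,M=tip();s=env.observe();Mc=np.c_[w2case(case2w([[0,0,0]],T)+M[:,i])[0]/1000 for i in range(3)] if 0 else None
                                                                                  ^^^
SyntaxError: invalid syntax
```

```bash
cat >> h.py <<'E'
def rep():
    t,M=tip();s=env.observe();c0=case2w([[0,0,0]],T)
    F=(w2case(c0+np.array(s["contact_force"]))[0]/1000).round(1)
    print("t",s["time"],"tip",t,"tilt",np.degrees(np.arcsin(-M[2,1])).round(1),"Fcase",F,"axes",(w2case(c0+M.T)/1000).round(3).tolist(),"mom",np.round(s["moment"],2))
E
python3 -c "
from h import *
rep();print(np.round(env.observe()['joints'],2))"
```

```text
t 10.05 tip [-100.    51.7   60.7] tilt 45.2 Fcase [-0.5 -0.4  0.2] axes [[0.002, -1.0, -0.0], [0.704, 0.002, -0.71], [0.71, 0.001, 0.704]] mom [-0.77  0.07  0.  ]
[ 1.48  1.04 -0.84  1.58  0.07  1.22  0.54]
```

Request:
step_arm --pt "0 0.0028 -0.0028 0 0 0 0" --pt "0 0.0046 0.0046 0 0 0 0" --pt "0 0.0046 0.0046 0 0 0 0" --pt "0 0.0046 0.0046 0 0 0 0" --pt "0 0.0046 0.0046 0 0 0 0" --pt "0 0 0 0 0 0 0" --pt "0 0 0 0 0 0 0"

```text
time: 10.75
tcp_pos: [0.4097, -0.4103, 0.1837]
tcp_rot: [-0.383, 0.038, -0.091, 0.918]
contact_force: [-0.1, 1.0, 0.6]
opening: 0.0008
```

```bash
python3 -c "
from h import *
rep()"
```

```text
t 10.75 tip [-74.4  51.8  57.1] tilt 45.3 Fcase [0.9 0.3 0.6] axes [[0.002, -1.0, 0.0], [0.703, 0.002, -0.711], [0.711, 0.002, 0.703]] mom [-0.85 -0.   -0.01]
```

Request:
step_arm --pt "0 -0.0014 0.0014 0 0 0 0" --pt "0 -0.0014 0.0014 0 0 0 0" --pt "0 -0.0014 0.0014 0 0 0 0" --pt "0 -0.0014 0.0014 0 0 0 0" --pt "0 0 0 0 0 0 0"

```text
time: 11.25
tcp_pos: [0.4093, -0.4111, 0.1914]
tcp_rot: [-0.384, 0.038, -0.091, 0.918]
contact_force: [-2.1, -4.1, -4.0]
opening: 0.0006
```

```bash
python3 -c "
from h import *
rep()"
```

```text
t 11.25 tip [-75.5  52.   64.7] tilt 45.4 Fcase [-4.4  1.2 -4. ] axes [[0.001, -1.0, -0.0], [0.702, 0.001, -0.712], [0.712, 0.001, 0.702]] mom [-1.84  0.44  0.12]
```

Request:
step_arm --pt "0 -0.0014 0.0014 0 0 0 0" --pt "0 -0.0014 0.0014 0 0 0 0" --pt "0 0 0 0 0 0 0"

```text
time: 11.55
tcp_pos: [0.4093, -0.4111, 0.1956]
tcp_rot: [-0.384, 0.038, -0.091, 0.918]
contact_force: [-3.3, -5.2, -3.5]
opening: 0.0008
```

Request:
step_arm --pt "0 -0.0014 0.0014 0 0 0 0" --pt "0 -0.0014 0.0014 0 0 0 0" --pt "0 0 0 0 0 0 0"

```text
time: 11.85
tcp_pos: [0.4093, -0.4109, 0.199]
tcp_rot: [-0.384, 0.038, -0.091, 0.918]
contact_force: [-2.0, -5.2, -8.0]
opening: 0.0007
```

```bash
python3 -c "
from h import *
rep()"
```

```text
t 11.85 tip [-75.4  52.   72.2] tilt 45.4 Fcase [-5.5  1.  -8. ] axes [[0.001, -1.0, -0.0], [0.702, 0.001, -0.712], [0.712, 0.001, 0.702]] mom [-2.9   0.62  0.1 ]
```

Request:
step_arm --pt "0 -0.0007 0.0007 0 0 0 0" --pt "0 -0.0007 0.0007 0 0 0 0" --pt "0 0 0 0 0 0 0"

```text
time: 12.15
tcp_pos: [0.4093, -0.4109, 0.2005]
tcp_rot: [-0.384, 0.038, -0.091, 0.918]
contact_force: [-1.0, -5.8, -14.9]
opening: 0.0004
```

```bash
python3 -c "
from h import *
rep()"
```

```text
t 12.15 tip [-75.3  52.1  73.7] tilt 45.4 Fcase [ -5.9  -0.2 -14.9] axes [[0.001, -1.0, -0.0], [0.702, 0.001, -0.712], [0.712, 0.001, 0.702]] mom [-3.84  0.66 -0.11]
```

Request:
step_arm --pt "0 0.0035 -0.0035 0 0 0 0" --pt "0 0.0036 -0.0036 0 0 0 0" --pt "0 0.002 0.002 0 0 0 0" --pt "0 0.002 0.002 0 0 0 0" --pt "0 0 0 0 0 0 0" --pt "0 0 0 0 0 0 0"

```text
time: 12.75
tcp_pos: [0.411, -0.4061, 0.192]
tcp_rot: [-0.384, 0.038, -0.092, 0.918]
contact_force: [-2.0, -8.2, -3.8]
opening: 0.0004
```

```bash
python3 -c "
from h import *
rep()
s=capture('side')['img'][220:340,270:430]
cv2.imwrite('pics/s4.png',cv2.resize(s,(800,600),interpolation=cv2.INTER_CUBIC))"
```

```text
t 12.75 tip [-70.4  51.   65.1] tilt 45.4 Fcase [-8.4  0.4 -3.8] axes [[0.0, -1.0, 0.001], [0.702, -0.001, -0.712], [0.712, 0.001, 0.702]] mom [-2.4   0.44 -0.03]
```

View pics/s4.png

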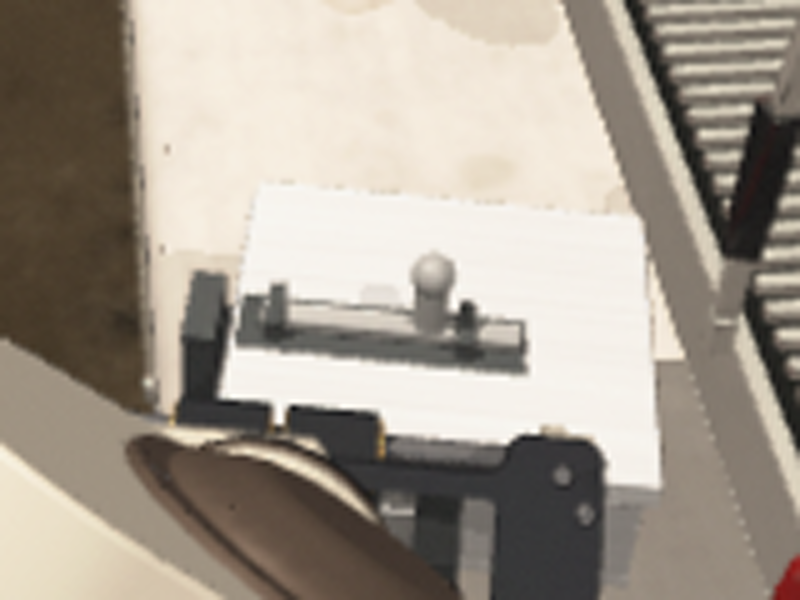

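Request:
step_arm --pt "0 -0.0007 -0.0021 0 0 0 0" --pt "0 0 0 0 0 0 0" --pt "0.003 0 0 0 0 0 0" --pt "0.003 0 0 0 0 0 0" --pt "0 0 0 0 0 0 0"

```text
time: 13.3
tcp_pos: [0.4169, -0.4072, 0.1905]
tcp_rot: [-0.383, 0.038, -0.09, 0.919]
contact_force: [-1.5, -2.5, 0.1]
opening: 0.0004
```

```bash
python3 -c "
from h import *
rep()"
```

```text
t 13.3 tip [-69.9  45.5  64.1] tilt 45.2 Fcase [-2.8  0.9  0.1] axes [[0.003, -1.0, 0.0], [0.704, 0.002, -0.71], [0.71, 0.002, 0.704]] mom [-1.05  0.26  0.14]
```

Request:
step_arm --pt "0.003 -0.001 -0.001 0 0 0 0" --pt "0.003 0 0 0 0 0 0" --pt "0.002 0 0 0 0 0 0" --pt "0 0 0 0 0 0 0"

```text
time: 13.7
tcp_pos: [0.4246, -0.4105, 0.1905]
tcp_rot: [-0.383, 0.037, -0.091, 0.919]
contact_force: [0.1, -0.2, 0.2]
opening: 0.0004
```

```bash
python3 -c "
from h import *
rep()"
```

```text
t 13.7 tip [-71.6  37.2  64. ] tilt 45.3 Fcase [-0.1 -0.1  0.2] axes [[0.003, -1.0, 0.001], [0.704, 0.001, -0.71], [0.71, 0.002, 0.704]] mom [-0.78  0.03  0.04]
```

Request:
step_arm --pt "0.002 0 0 0 0 0 0" --pt "0.002 0 0 0 0 0 0" --pt "0.001 0 0 0 0 0 0" --pt "0 0 0 0 0 0 0"

```text
time: 14.1
tcp_pos: [0.4283, -0.4119, 0.19]
tcp_rot: [-0.383, 0.038, -0.09, 0.918]
contact_force: [-4.0, -0.4, 1.4]
opening: 0.0003
```

Request:
step_arm --pt "0.002 0 0 0 0 0 0" --pt "0.001 0 0 0 0 0 0" --pt "0 0 0 0 0 0 0"

```text
time: 14.4
tcp_pos: [0.4313, -0.4132, 0.1901]
tcp_rot: [-0.384, 0.038, -0.091, 0.918]
contact_force: [-4.9, -2.5, 0.6]
opening: 0.0005
```

```bash
python3 -c "
from h import *
rep()"
```

```text
t 14.4 tip [-73.2  30.1  63.4] tilt 45.4 Fcase [-3.4  4.3  0.6] axes [[0.002, -1.0, -0.001], [0.702, 0.002, -0.712], [0.712, 0.001, 0.702]] mom [-0.89  0.69  0.64]
```

Request:
step_arm --pt "0.002 0 0 0 0 0 0" --pt "0.002 0 0 0 0 0 0" --pt "0.002 0 0 0 0 0 0" --pt "0.002 0 0 0 0 0 0" --pt "0 0 0 0 0 0 0"

```text
time: 14.9
tcp_pos: [0.4388, -0.4153, 0.1899]
tcp_rot: [-0.384, 0.039, -0.091, 0.918]
contact_force: [-6.8, -2.9, 0.8]
opening: 0.0006
```

```bash
python3 -c "
from h import *
rep()"
```

```text
t 14.9 tip [-73.9  22.4  63.1] tilt 45.4 Fcase [-4.2  6.1  0.8] axes [[0.001, -1.0, -0.001], [0.702, 0.002, -0.712], [0.712, 0.0, 0.702]] mom [-1.14  0.95  0.79]
```

Request:
step_arm --pt "0.002 0 0 0 0 0 0" --pt "0.0015 0 0 0 0 0 0" --pt "0 0 0 0 0 0 0"

```text
time: 15.2
tcp_pos: [0.442, -0.4161, 0.1898]
tcp_rot: [-0.384, 0.039, -0.091, 0.918]
contact_force: [-6.7, -3.1, 0.7]
opening: 0.0004
```

Request:
step_arm --pt "0 -0.0014 0.0014 0 0 0 0" --pt "0 -0.0014 0.0014 0 0 0 0" --pt "0 -0.0014 0.0014 0 0 0 0" --pt "0 0 0 0 0 0 0"

```text
time: 15.6
tcp_pos: [0.4419, -0.4151, 0.1949]
tcp_rot: [-0.384, 0.039, -0.09, 0.918]
contact_force: [-5.4, -1.2, -7.2]
opening: 0.0001
```

```bash
python3 -c "
from h import *
rep()"
```

```text
t 15.6 tip [-72.9  19.7  68.2] tilt 45.4 Fcase [-2.3  5.1 -7.2] axes [[0.002, -1.0, -0.002], [0.702, 0.003, -0.712], [0.712, -0.0, 0.702]] mom [-1.89  1.11  0.78]
```

Request:
step_arm --pt "0 -0.001 0.001 0 0 0 0" --pt "0 -0.001 0.001 0 0 0 0" --pt "0 0 0 0 0 0 0"

```text
time: 15.9
tcp_pos: [0.4419, -0.415, 0.1979]
tcp_rot: [-0.384, 0.039, -0.09, 0.918]
contact_force: [-6.1, -1.2, -6.6]
opening: 0.0004
```

```bash
python3 -c "
from h import *
rep()"
```

```text
t 15.9 tip [-72.8  19.6  71.2] tilt 45.4 Fcase [-2.4  5.8 -6.6] axes [[0.002, -1.0, -0.002], [0.702, 0.003, -0.712], [0.712, 0.0, 0.702]] mom [-1.95  1.21  0.85]
```

Request:
step_arm --pt "0 -0.0014 0.0014 0 0 0 0" --pt "0 -0.0014 0.0014 0 0 0 0" --pt "0 0 0 0 0 0 0"

```text
time: 16.2
tcp_pos: [0.4422, -0.4153, 0.2022]
tcp_rot: [-0.384, 0.039, -0.091, 0.918]
contact_force: [-5.4, -1.0, -6.0]
opening: 0.0004
```

Request:
step_arm --pt "0 -0.0014 0.0014 0 0 0 0" --pt "0 -0.0014 0.0014 0 0 0 0" --pt "0 0 0 0 0 0 0"

```text
time: 16.5
tcp_pos: [0.4424, -0.4152, 0.2062]
tcp_rot: [-0.384, 0.038, -0.091, 0.918]
contact_force: [-4.6, -1.8, -10.8]
opening: 0.0007
```

```bash
python3 -c "
from h import *
rep()"
```

```text
t 16.5 tip [-73.   18.9  79.4] tilt 45.4 Fcase [ -2.7   4.2 -10.8] axes [[0.002, -1.0, -0.001], [0.702, 0.002, -0.712], [0.712, 0.001, 0.702]] mom [-2.71  1.15  0.67]
```

Request:
step_arm --pt "0 -0.0014 0.0014 0 0 0 0" --pt "0 -0.0007 0.0007 0 0 0 0" --pt "0 0 0 0 0 0 0"

```text
time: 16.8
tcp_pos: [0.4425, -0.4149, 0.2095]
tcp_rot: [-0.384, 0.038, -0.091, 0.918]
contact_force: [-5.6, -1.9, -11.7]
opening: 0.0006
```

```bash
python3 -c "
from h import *
rep()
c=capture('side')['img'][230:330,280:420]
cv2.imwrite('pics/s5.png',cv2.resize(c,(700,500),interpolation=cv2.INTER_CUBIC))"
```

```text
t 16.8 tip [-72.6  18.8  82.8] tilt 45.4 Fcase [ -3.    5.1 -11.7] axes [[0.002, -1.0, -0.001], [0.703, 0.002, -0.712], [0.712, 0.001, 0.703]] mom [-2.97  1.3   0.67]
```

Request:
step_arm --pt "0 -0.0016 0.0018 0 0 0 0" --pt "0 -0.0016 0.0018 0 0 0 0" --pt "0 -0.0016 0.0018 0 0 0 0" --pt "0 0 0 0 0 0 0"

```text
time: 17.25
tcp_pos: [0.4442, -0.414, 0.2192]
tcp_rot: [-0.383, 0.037, -0.091, 0.919]
contact_force: [-2.7, -1.9, -2.6]
opening: 0.0004
```

Request:
step_arm --pt "0 -0.0016 0.0018 0 0 0 0" --pt "0 -0.0016 0.0018 0 0 0 0" --pt "0 -0.0016 0.0018 0 0 0 0" --pt "0 -0.0016 0.0018 0 0 0 0" --pt "0 -0.0016 0.0018 0 0 0 0" --pt "0 0 0 0 0 0 0"

```text
time: 17.85
tcp_pos: [0.4436, -0.4133, 0.2297]
tcp_rot: [-0.383, 0.038, -0.091, 0.918]
contact_force: [0.6, -2.1, -1.8]
opening: 0.0005
```

```bash
python3 -c "
from h import *
rep()"
```

```text
t 17.85 tip [-70.7  17.9 103.2] tilt 45.3 Fcase [-1.9 -1.  -1.8] axes [[0.002, -1.0, 0.001], [0.703, 0.001, -0.711], [0.711, 0.002, 0.703]] mom [-1.36  0.06 -0.15]
```

Request:
step_arm --pt "0 -0.0015 0.002 0 0 0 0" --pt "0 -0.0015 0.002 0 0 0 0" --pt "0 -0.0015 0.002 0 0 0 0"

```text
time: 18.15
tcp_pos: [0.4434, -0.4122, 0.2367]
tcp_rot: [-0.383, 0.038, -0.091, 0.918]
contact_force: [0.9, -0.1, -5.1]
opening: -0.0001
```

```bash
python3 -c "
from h import *
rep()
c=capture('side')['img'][200:330,270:430]
cv2.imwrite('pics/s6.png',cv2.resize(c,(720,585),interpolation=cv2.INTER_CUBIC))"
```

```text
t 18.15 tip [-69.7  18.4 110.1] tilt 45.3 Fcase [ 0.  -0.9 -5.1] axes [[0.002, -1.0, -0.0], [0.703, 0.002, -0.711], [0.711, 0.001, 0.703]] mom [-1.66  0.18 -0.14]
```

View pics/s6.png

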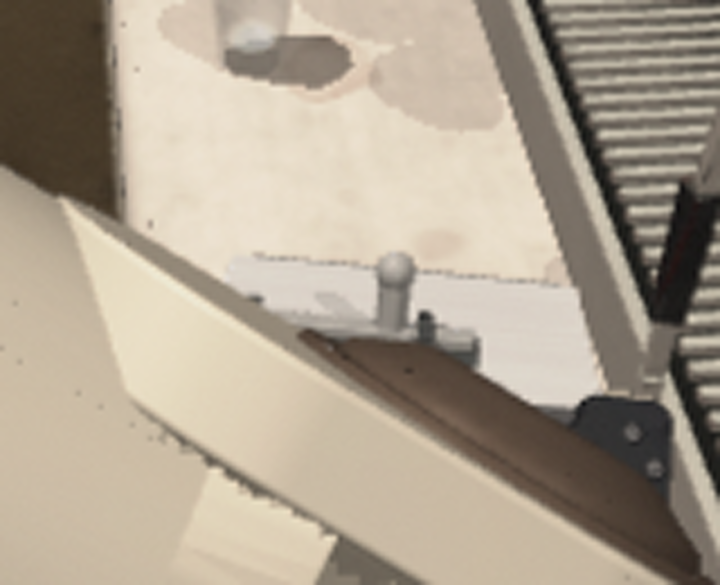

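Request:
step_arm --pt "0 0 -0.004 0 0 0 0" --pt "-0.01 0 0 0 0 0 0" --pt "-0.012 0 0 0 0 0 0" --pt "-0.01 0 0 0 0 0 0" --pt "0 0 0 0 0 0 0" --pt "0 0 0 0 0 0 0"

```text
time: 18.8
tcp_pos: [0.4111, -0.4091, 0.234]
tcp_rot: [-0.383, 0.038, -0.091, 0.918]
contact_force: [-0.1, 0.1, 0.2]
opening: 0.0006
```

```bash
cat > plan.py <<'E'
from h import *
import sys
def plan(th0,th1,n,p0,p1,s=18,gap=0):
    t,M=tip(); c0=case2w([[0,0,0]],T); A=(w2case(c0+M.T)/1000)
    phi=np.arctan2(-A[1,2],A[1,0]); P=np.array([t[0],t[2]])-178*np.array([np.cos(phi),-np.sin(phi)])  # TCP xz
    out=[]
    for k in range(1,n+1):
        f=k/n; th=th0+(th1-th0)*f; ph=np.radians(p0+(p1-p0)*f)
        d=np.array([np.cos(ph),-np.sin(ph)]); z=np.array([np.sin(ph),np.cos(ph)])
        L=np.array([47.5-127*np.cos(th)-8.5*np.sin(th),87.5-8.5*np.cos(th)+127*np.sin(th)])
        Q=L+s*d-(9.5+gap)*z-178*d
        dp=np.array([np.cos(phi),-np.sin(phi)]);zp=np.array([np.sin(phi),np.cos(phi)])
        v=Q-P; out.append([0,round(v@dp/1000,4),round(v@zp/1000,4),round(-(ph-phi),3),0,0,0]); P=Q;phi=ph
    return out
E
python3 -c "
from plan import *
rep()
r=plan(.42,1.2,22,45,70)
for x in r: print(x)"
```

```text
t 18.8 tip [-73.   50.6 107.4] tilt 45.3 Fcase [0.1 0.1 0.2] axes [[0.001, -1.0, 0.0], [0.703, 0.001, -0.711], [0.711, 0.001, 0.703]] mom [-0.82  0.06  0.02]
[0, np.float64(-0.0004), np.float64(0.0146), np.float64(-0.014), 0, 0, 0]
[0, np.float64(-0.0019), np.float64(0.0073), np.float64(-0.02), 0, 0, 0]
[0, np.float64(-0.0018), np.float64(0.0074), np.float64(-0.02), 0, 0, 0]
[0, np.float64(-0.0018), np.float64(0.0074), np.float64(-0.02), 0, 0, 0]
[0, np.float64(-0.0017), np.float64(0.0074), np.float64(-0.02), 0, 0, 0]
[0, np.float64(-0.0016), np.float64(0.0074), np.float64(-0.02), 0, 0, 0]
[0, np.float64(-0.0016), np.float64(0.0075), np.float64(-0.02), 0, 0, 0]
[0, np.float64(-0.0015), np.float64(0.0075), np.float64(-0.02), 0, 0, 0]
[0, np.float64(-0.0014), np.float64(0.0075), np.float64(-0.02), 0, 0, 0]
[0, np.float64(-0.0014), np.float64(0.0075), np.float64(-0.02), 0, 0, 0]
[0, np.float64(-0.0013), np.float64(0.0075), np.float64(-0.02), 0, 0, 0]
[0, np.float64(-0.0012), np.float64(0.0076), np.float64(-0.02), 0, 0, 0]
[0, np.float64(-0.0012), np.float64(0.0076), np.float64(-0.02), 0, 0, 0]
[0, np.float64(-0.0011), np.float64(0.0076), np.float64(-0.02), 0, 0, 0]
[0, np.float64(-0.001), np.float64(0.0076), np.float64(-0.02), 0, 0, 0]
[0, np.float64(-0.001), np.float64(0.0076), np.float64(-0.02), 0, 0, 0]
[0, np.float64(-0.0009), np.float64(0.0076), np.float64(-0.02), 0, 0, 0]
[0, np.float64(-0.0008), np.float64(0.0076), np.float64(-0.02), 0, 0, 0]
[0, np.float64(-0.0008), np.float64(0.0076), np.float64(-0.02), 0, 0, 0]
[0, np.float64(-0.0007), np.float64(0.0077), np.float64(-0.02), 0, 0, 0]
[0, np.float64(-0.0006), np.float64(0.0077), np.float64(-0.02), 0, 0, 0]
[0, np.float64(-0.0005), np.float64(0.0077), np.float64(-0.02), 0, 0, 0]
```

Request:
step_arm --pt "0 0 0.003 -0.003 0 0 0" --pt "0 0 0.003 -0.003 0 0 0" --pt "0 0 0.003 -0.003 0 0 0" --pt "0 0 0.003 -0.003 0 0 0" --pt "0 -0.001 0.004 -0.01 0 0 0" --pt "0 -0.0012 0.005 -0.0135 0 0 0" --pt "0 -0.0012 0.005 -0.0135 0 0 0" --pt "0 -0.0012 0.005 -0.0135 0 0 0" --pt "0 -0.0012 0.005 -0.0135 0 0 0"

```text
time: 19.7
tcp_pos: [0.4155, -0.3894, 0.2628]
tcp_rot: [-0.42, 0.042, -0.091, 0.902]
contact_force: [-1.7, -7.7, -1.7]
opening: 0.0004
```

```bash
python3 -c "
from plan import *
rep()
for th in (.4,.5,.55,.6,.65,.7): print(th,plan(th,th,1,50,50)[0])"
```

```text
t 19.7 tip [-63.5  49.8 126.5] tilt 50.0 Fcase [-7.9  0.2 -1.7] axes [[-0.001, -1.0, 0.001], [0.643, -0.002, -0.766], [0.766, -0.0, 0.643]] mom [-2.19  0.42 -0.03]
0.4 [0, np.float64(0.01), np.float64(-0.0149), np.float64(-0.0), 0, 0, 0]
0.5 [0, np.float64(0.004), np.float64(-0.0036), np.float64(-0.0), 0, 0, 0]
0.55 [0, np.float64(0.0015), np.float64(0.0022), np.float64(-0.0), 0, 0, 0]
0.6 [0, np.float64(-0.0008), np.float64(0.0081), np.float64(-0.0), 0, 0, 0]
0.65 [0, np.float64(-0.0028), np.float64(0.0142), np.float64(-0.0), 0, 0, 0]
0.7 [0, np.float64(-0.0044), np.float64(0.0203), np.float64(-0.0), 0, 0, 0]
```

Request:
step_arm --pt "0 -0.001 0.0052 -0.014 0 0 0" --pt "0 -0.001 0.0052 -0.014 0 0 0" --pt "0 -0.001 0.0052 -0.014 0 0 0" --pt "0 -0.001 0.0052 -0.014 0 0 0" --pt "0 -0.001 0.0052 -0.014 0 0 0" --pt "0 -0.001 0.0052 -0.014 0 0 0" --pt "0 -0.001 0.0052 -0.014 0 0 0" --pt "0 -0.001 0.0052 -0.014 0 0 0"

```text
time: 20.5
tcp_pos: [0.4212, -0.3617, 0.2949]
tcp_rot: [-0.47, 0.046, -0.088, 0.877]
contact_force: [-1.0, -7.5, -0.2]
opening: 0.0005
```

```bash
python3 -c "
from plan import *
rep()
for th in (.65,.7,.75,.8): print(th,plan(th,th,1,56.5,56.5)[0])
print(plan(.72,1.2,14,56.5,70))"
```

```text
t 20.5 tip [-51.2  49.5 146.7] tilt 56.4 Fcase [-7.5 -0.5 -0.2] axes [[-0.001, -1.0, 0.002], [0.554, -0.002, -0.833], [0.833, -0.0, 0.554]] mom [-1.96  0.35 -0.02]
0.65 [0, np.float64(0.0047), np.float64(-0.0094), np.float64(-0.002), 0, 0, 0]
0.7 [0, np.float64(0.0024), np.float64(-0.0035), np.float64(-0.002), 0, 0, 0]
0.75 [0, np.float64(0.0004), np.float64(0.0025), np.float64(-0.002), 0, 0, 0]
0.8 [0, np.float64(-0.0014), np.float64(0.0087), np.float64(-0.002), 0, 0, 0]
[[0, np.float64(0.0001), np.float64(0.0057), np.float64(-0.019), 0, 0, 0], [0, np.float64(-0.0014), np.float64(0.0069), np.float64(-0.017), 0, 0, 0], [0, np.float64(-0.0013), np.float64(0.0069), np.float64(-0.017), 0, 0, 0], [0, np.float64(-0.0013), np.float64(0.0069), np.float64(-0.017), 0, 0, 0], [0, np.float64(-0.0012), np.float64(0.0069), np.float64(-0.017), 0, 0, 0], [0, np.float64(-0.0011), np.float64(0.0069), np.float64(-0.017), 0, 0, 0], [0, np.float64(-0.0011), np.float64(0.007), np.float64(-0.017), 0, 0, 0], [0, np.float64(-0.001), np.float64(0.007), np.float64(-0.017), 0, 0, 0], [0, np.float64(-0.0009), np.float64(0.007), np.float64(-0.017), 0, 0, 0], [0, np.float64(-0.0008), np.float64(0.007), np.float64(-0.017), 0, 0, 0], [0, np.float64(-0.0008), np.float64(0.007), np.float64(-0.017), 0, 0, 0], [0, np.float64(-0.0007), np.float64(0.007), np.float64(-0.017), 0, 0, 0], [0, np.float64(-0.0006), np.float64(0.007), np.float64(-0.017), 0, 0, 0], [0, np.float64(-0.0005), np.float64(0.007), np.float64(-0.017), 0, 0, 0]]
```

Request:
step_arm --pt "0 -0.001 0.0055 -0.013 0 0 0" --pt "0 -0.001 0.0055 -0.013 0 0 0" --pt "0 -0.001 0.0055 -0.013 0 0 0" --pt "0 -0.001 0.0055 -0.013 0 0 0" --pt "0 -0.001 0.0055 -0.013 0 0 0" --pt "0 -0.001 0.0055 -0.013 0 0 0" --pt "0 -0.001 0.0055 -0.013 0 0 0" --pt "0 -0.001 0.0055 -0.013 0 0 0" --pt "0 -0.001 0.0055 -0.013 0 0 0" --pt "0 -0.001 0.0055 -0.013 0 0 0"

```text
time: 21.5
tcp_pos: [0.4302, -0.3182, 0.3314]
tcp_rot: [-0.525, 0.051, -0.084, 0.845]
contact_force: [3.0, -4.1, -2.3]
opening: 0.0002
```

```bash
python3 -c "
from plan import *
rep()
for th in (.9,.95,1,1.05): print(th,plan(th,th,1,64,64)[0])
print(plan(1,1.25,6,64,70))"
```

```text
t 21.5 tip [-26.3  49.4 171.9] tilt 63.6 Fcase [-3.5 -3.7 -2.3] axes [[0.001, -1.0, 0.002], [0.444, -0.001, -0.896], [0.896, 0.002, 0.444]] mom [-1.5  -0.27 -0.34]
0.9 [0, np.float64(0.0039), np.float64(-0.0147), np.float64(-0.006), 0, 0, 0]
0.95 [0, np.float64(0.0023), np.float64(-0.0086), np.float64(-0.006), 0, 0, 0]
1 [0, np.float64(0.0011), np.float64(-0.0023), np.float64(-0.006), 0, 0, 0]
1.05 [0, np.float64(0.0001), np.float64(0.004), np.float64(-0.006), 0, 0, 0]
[[0, np.float64(0.0001), np.float64(0.0057), np.float64(-0.024), 0, 0, 0], [0, np.float64(-0.0009), np.float64(0.008), np.float64(-0.017), 0, 0, 0], [0, np.float64(-0.0007), np.float64(0.0081), np.float64(-0.017), 0, 0, 0], [0, np.float64(-0.0006), np.float64(0.0081), np.float64(-0.017), 0, 0, 0], [0, np.float64(-0.0005), np.float64(0.0081), np.float64(-0.017), 0, 0, 0], [0, np.float64(-0.0004), np.float64(0.0081), np.float64(-0.017), 0, 0, 0]]
```

Request:
step_arm --pt "0 -0.0007 0.0055 -0.012 0 0 0" --pt "0 -0.0007 0.0055 -0.012 0 0 0" --pt "0 -0.0006 0.0055 -0.012 0 0 0" --pt "0 -0.0006 0.0055 -0.012 0 0 0" --pt "0 -0.0005 0.0055 -0.012 0 0 0" --pt "0 -0.0005 0.0055 -0.012 0 0 0" --pt "0 -0.0005 0.004 -0.012 0 0 0"

```text
time: 22.2
tcp_pos: [0.4357, -0.2858, 0.3499]
tcp_rot: [-0.559, 0.055, -0.081, 0.823]
contact_force: [1.1, -3.6, -3.0]
opening: 0.0003
```

```bash
python3 -c "
from plan import *
rep()
for th in (1.1,1.15,1.2,1.25): print(th,plan(th,th,1,68.5,68.5)[0])"
```

```text
t 22.2 tip [ -6.9  51.  184.4] tilt 68.4 Fcase [-3.3 -1.8 -3. ] axes [[0.003, -1.0, -0.001], [0.368, 0.002, -0.93], [0.93, 0.002, 0.368]] mom [-1.3  -0.1  -0.13]
1.1 [0, np.float64(0.0025), np.float64(-0.0146), np.float64(-0.002), 0, 0, 0]
1.15 [0, np.float64(0.0016), np.float64(-0.0083), np.float64(-0.002), 0, 0, 0]
1.2 [0, np.float64(0.0011), np.float64(-0.002), np.float64(-0.002), 0, 0, 0]
1.25 [0, np.float64(0.0008), np.float64(0.0044), np.float64(-0.002), 0, 0, 0]
```

Request:
step_arm --pt "0 0 -0.003 0 0 0 0" --pt "0 0 -0.006 0 0 0 0" --pt "0 -0.002 -0.012 0 0 0 0" --pt "0 -0.008 -0.02 0 0 0 0" --pt "0 -0.008 -0.02 0 0 0 0" --pt "0 -0.012 -0.03 0 0 0 0" --pt "0 -0.012 -0.03 0 0 0 0" --pt "0 -0.008 -0.02 0 0 0 0" --pt "0 0 0 0 0 0 0" --pt "0 0 0 0 0 0 0"

```text
time: 23.2
tcp_pos: [0.4057, -0.435, 0.3438]
tcp_rot: [-0.558, 0.056, -0.083, 0.824]
contact_force: [-0.4, 0.9, 0.6]
opening: 0.0002
```

```bash
python3 -c "
from h import *
rep()
a=capture('top');b=capture('side')
st=env.observe();w=capture('wrist')
im=np.zeros((600,800,3),np.uint8)
im[:300,:400]=cv2.resize(a['img'][130:220,180:450],(400,133),interpolation=cv2.INTER_CUBIC)[0:1].repeat(300,0)*0
im[:300,:400]=cv2.resize(a['img'][125:215,340:460],(400,300),interpolation=cv2.INTER_CUBIC)
im[:300,400:]=cv2.resize(b['img'][120:345,280:480],(400,300),interpolation=cv2.INTER_CUBIC)
im[300:,:480]=cv2.resize(w['img'],(480,300)); im[300:,480:]=cv2.resize(a['img'][150:220,180:320],(320,300))
cv2.imwrite('pics/end.png',im)
for th in (1.0,1.1,1.2,1.3,1.45):
    P=[[47.5-127*np.cos(th)-8.5*np.sin(th)-0,y,87.5-8.5*np.cos(th)+127*np.sin(th)] for y in(73,-73)]
    print(th,(wproj(w,st,case2w(P,T))*.75+[0,300]).round(0).tolist(),(( proj(b,case2w(P,T))-[280,120])*[2,1.333]+[400,0]).round(0).tolist(),((proj(a,case2w(P,T))-[340,125])*3.333).round(0).tolist())
"
```

```text
t 23.2 tip [-158.8   50.6  178.4] tilt 68.3 Fcase [0.8 0.5 0.6] axes [[-0.001, -1.0, -0.0], [0.37, -0.0, -0.929], [0.929, -0.001, 0.37]] mom [-0.38 -0.03  0.06]
1.0 [[211.0, 327.0], [372.0, 339.0]] [[473.0, 168.0], [658.0, 178.0]] [[253.0, 285.0], [288.0, 103.0]]
1.1 [[211.0, 312.0], [373.0, 326.0]] [[475.0, 158.0], [658.0, 168.0]] [[242.0, 281.0], [277.0, 98.0]]
1.2 [[211.0, 298.0], [373.0, 314.0]] [[476.0, 148.0], [658.0, 158.0]] [[229.0, 277.0], [265.0, 93.0]]
1.3 [[212.0, 285.0], [372.0, 301.0]] [[478.0, 139.0], [658.0, 148.0]] [[215.0, 274.0], [251.0, 89.0]]
1.45 [[213.0, 268.0], [369.0, 285.0]] [[480.0, 126.0], [657.0, 135.0]] [[192.0, 268.0], [229.0, 83.0]]
```

View pics/end.png

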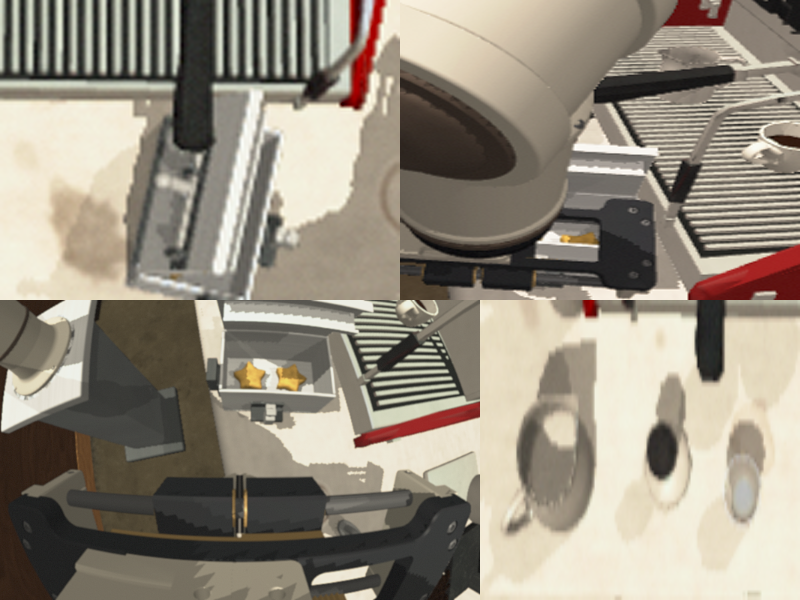

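```bash
python3 -c "
from h import *
from bench import ticket
s=env.observe();print(s['time'],s['contact_force'],np.abs(s['joint_velocities']).max())
print(ticket.job_done())"
```

```text
23.35 [ 0.52906508 -0.6470085  -0.30499628] 0.007441552321415521
the job is handed in; nothing more can be done
None
```

The case is open and I handed the job in at 23.4 s of the 67 s allowed; no verdict came back.

**What I did**
- **Bolt:** I drew it by its knob. On the first pull the gripper body touched the machine's steam wand at 17 mm of travel, with about 39.5 N at the wrist. That is close to the 40 N limit for the body. I backed off, then pushed the knob from its left with closed fingers to the stop, close to the full 26 mm.
- **Lid to the catch:** I lifted the lip at its left end until the catch stopped it, at about 0.09 rad. The lift force rose to about 15 N.
- **Catch:** Feeling along under the lip, I met the tongue's left side at about y = 17 mm. I pushed it about 14 mm to the right at 4–7 N and lifted the lid past it with the catch held aside.
- **Opening:** I shifted left, raised the lid to about 1.2 rad and drew the hand back.

**Last checks**
- **Lid:** The last picture shows it standing open by itself. The top view reads about 1.2 rad, the side view between 1.2 and 1.3.
- **Hand:** The fingertips are about 150 mm from where they left the lid. The residual force is under 1 N and the arm is at rest.
- **Bystanders:** The jug, tamper and glass look unmoved in the picture; I did not measure them again.
- **Bolt:** I took its final position from the picture after the second push, not from a later measurement, and nothing touched the knob after that.
- **Fingers:** In the readings between moves, the force on anything but the knob stayed below about 17 N.

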